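Put the petal-cutting die away through the sprung flap of its drop box

TASK

Put the petal-cutting die away in the grey steel drop box: lift it by its bow handle, set it flat on the box's ledge and let go of it, then push it in through the sprung flap until it drops inside and the flap has snapped shut behind it. Do not knock over or shift the jar, the dye bottle and the thread reel that stand near.

Things in the scene. Friction and masses are not known exactly. Their poses are not given: they have to be found in the camera images.
- die: petal-cutting die, loose, about 0.3 to 0.55 kg: a flat wooden board on a thick steel sole, 70 mm (its x) by 60 mm (its y) by 14 mm thick, with a steel bow handle on top; 50 mm tall in all. Origin: centre of its underside; z up. Starts flat on the bench, handle up. Either end may go first.
- die_handle: the die's bow handle, rigid with the board: a round steel bar 9 mm thick along the die's x, straight for 46 mm, on two posts 58 mm apart (49 mm clear between them). Origin: middle of the bar's centre line, 46 mm above the die's underside, 32 mm above the board's top. Axes as the die's.
- die_mid (a point): point inside the die, 15 mm above the centre of its underside, near its centre of mass
- drop_box: grey sheet-steel drop box with an open ledge in front, fixed to the bench. Origin: on the bench (z = 0) below the shut flap, on the centre line; x points into the box, the way the die is pushed; z up. Behind the flap is a closed housing 120 mm wide (128 at the roof), from x = -12 to 120 mm, its roof (top at z = 170 mm) beginning at x = -4 mm; inside, the floor is at z = 4 mm.
- ledge_mid (a point): middle of the ledge's top, at x = -67, z = 90 mm in the box's frame. The ledge is level, 110 mm deep (x = -122 to -12 mm), 124 mm wide. Two guide rails 10 mm high stand along it, 92 mm clear between them, flared to about 115 mm at the outer end. The flap's opening, at x = 0, is 102 mm wide and 70 mm high above the ledge.
- box_sill (a point): middle of the ledge's inner edge (x = -12 mm, z = 90 mm in the box's frame): once the die's middle is 10 to 20 mm past this edge (later if it is light or rubs more) it tips and falls into the box by itself
- flap (a joint): the steel flap, 100 mm wide and 69 mm high, hung on a hinge along its top edge (z = 160 mm at x = 0 in the box's frame); 0 = shut, hanging upright; grows in rad as its lower edge swings inward, to 1.5. It opens inward only; a spring shuts it: about 0.3 N at its lower edge opens it, about 0.7 N holds it wide open. With the die below it, it rides open on the handle.
- paste_jar: white glass jar 80 mm across, 72 mm tall, loose bystander; origin at the centre of its underside
- thread_reel_2: wooden thread reel 32 mm across, 44 mm tall, loose bystander; origin at the centre of its underside
- dye_bottle: small dye bottle 42 mm across, 67 mm tall, loose bystander; origin at the centre of its underside

How it is judged (in metres and radians):
On the way, in this order (a step that is already met when the one before it is completed fails the run):
1. the die is lifted by its handle, its underside more than 30 mm above the bench (height (world z) of die above 0.03 m and contact force between die_handle and the fingers above 0.5 N), for 0.1 s.
2. the die lies flat on the ledge, outside the flap, and is let go (z of die in the frame of drop_box between 0.085 and 0.095 m and x of die in the frame of drop_box between -0.13 and -0.012 m and y of die in the frame of drop_box between -0.06 and 0.06 m and angle between die's own z axis and vertical below 0.1 rad and contact force between die and the arm below 0.05 N and contact force between die and the fingers below 0.05 N), for 0.2 s.
At the end, for the whole second after the job is handed in: the die has dropped inside the drop box (its middle below the ledge and within the housing) and lies still, in any attitude, and the flap is shut (within 0.08 rad) (x of die_mid in the frame of drop_box between -0.012 and 0.12 m and y of die_mid in the frame of drop_box between -0.06 and 0.06 m and z of die_mid in the frame of drop_box below 0.085 m and value of joint flap below 0.08 rad and linear speed of die below 0.03 m/s); the robot touches nothing.
It fails at once if the paste jar is shifted by more than 30 mm or knocked over (distance of paste_jar from where it was at the start of the episode above 0.03 m or angle between paste_jar's own z axis and vertical above 0.5 rad).
It fails at once if the thread reel is shifted by more than 30 mm or knocked over (distance of thread_reel_2 from where it was at the start of the episode above 0.03 m or angle between thread_reel_2's own z axis and vertical above 0.5 rad).
It fails at once if the dye bottle is shifted by more than 30 mm or knocked over (distance of dye_bottle from where it was at the start of the episode above 0.03 m or angle between dye_bottle's own z axis and vertical above 0.5 rad).
It also fails if it takes over 48 s, if anything falls off the work surface, if the arm or the gripper's body presses on something with over 40 N, if the wrist force passes 120 N, or if a joint passes its speed limit or range.

ROBOT

A 6-joint arm with a two-finger parallel gripper is mounted at the origin on the work surface; the furniture and walls round the work are solid. World frame = base frame: x ahead of the robot, y to its left, z up, the work surface at z = 0. Lengths are in mm, angles in rad, forces in N, time in s.
With the tool pointing down it reaches from about 400 to 825 mm from the base axis. Payload 7 kg.
Tool frame: the origin (TCP) lies on the centre line of the jaws, within the pads' length; the fingertips stand 14 mm ahead of it and the grasp point (between the pads) lies 5 mm behind it; z points along the fingers, y is the line along which they close (so a half turn about z gives the same grasp; the last joint's range is limited). The gripper opens to 88 mm and grips with 3 to 60 N. Pads are 19 mm wide; open, the fingers measure 130 mm over their backs; the gripper's body (78 mm by 193 mm) begins 47 mm behind the grasp point.
Start: joints at [1.39, 0.359, 0.012, 0, -1.224, -0.288], TCP at [304.98, 602.148, 204.361] pointing down, gripper open.
Joint ranges: [-3.07, 3.07], [-1.43, 2.12], [-1.02, 1.25], [-3.03, 1.67], [-3.05, -0], [-3.03, 3.03]. Speed limits (rad/s): [2.39, 2.39, 3.01, 3.14, 3.14, 3.14].

INTERFACE

Orientations are given as a 3x3 rotation matrix whose columns are the frame's x, y, z axes.
In Python, from rig import env, vision, finish_job gives the robot as it stands.
- The arm moves only by the tool play_rows, never from a script. Its argument "series" is a list of rows, each an object with "twist": the turn, a rotation vector about the world's x, y, z scaled (see below), a list of three; "delta_pos": the shift along the world's x, y, z scaled (see below), a list of three; "gripper": the opening, from 0 (shut) to 1 (fully open). A call has exactly 5 rows; each row shifts and turns the commanded pose from where the row before left it; what a row does not reach is not made up. The controller multiplies each number of a shift by 0.03 m and each number of a turn by 2 rad. A row lasts 1/12 s, in which the tool goes at most 41.7 mm and 7.16 degrees, less where a joint would pass 70% of its speed; a pose out of reach is approached as far as the arm can. A call with a number of a shift or a turn outside -1 to 1 is refused whole. A call with a gripper value outside its range is refused whole. The fingers move at their own pace and stop on an object; "force" is the grip in N (left out, the last holds). Time passes only in rows, so rows that do not move let the fingers close, or fill a call up. It gives the time, the measured TCP pose, the force, the opening and the grip force at its end, in the units of the state.
- env.get_obs(): the state, without advancing time (a new reading comes with each control period).
- vision.snapshot(name): name is "scene" or "top" or "wrist"; returns (picture, depth): 420x560x3 uint8, blue, green, red; 420x560 float32, mm along the optical axis (not along the pixel's ray), 0 where there is no reading.
- vision.calibration(name): a dict with "mtx" (3x3 intrinsics, pixels), "D" ([k1, k2, p1, p2, k3] as OpenCV has them; the pictures are not rectified), "R" (3x3) and "t" (3): a world point X has camera coordinates R X + t; the wrist camera has in their place "tool_from_camera" (4x4, takes a point from camera to tool coordinates, whose origin is the TCP and whose axes are the flange's). Camera axes: x right, y down, z forward; pixel columns grow to the right and rows downward; lengths in mm; the calibration is good to about 2 mm. A picture is of the moment at which its call begins: read the wrist's pose just before it. calibration takes no time and is no camera call.
- finish_job(): hands the job in; it is judged then, once.
The state is a dict: "clock": time; "joint_positions": joint angles; "dq": joint speeds; "joint_torque": joint torques, N m; "position": TCP position; "orientation": TCP orientation; "wrist_force": force on the tool from outside, world axes, zero at the start; "wrist_torque": the same for the moment, N m; "grip_width": finger opening in mm; "gripper_force": force on a finger pad.
Only numpy, scipy, OpenCV 4.12 (cv2) and the standard library are available. Lean on these libraries where they do the work, as an engineer would, in place of code of your own. Each camera call takes 0.05 s, during which the arm holds its last target. There are 200 camera calls.

## Working session

There is one attempt and no reset: what is moved stays moved. The work goes in short steps, Python scripts to look and compute and a tool call to move; the robot and the scene stay as the last step left them, time stands still between calls to the robot, and variables do not carry over. Pictures are saved under pics/ and viewed, at most 10 in all, crops included, and the job is handed in when it is done.

Besides the shell and the picture viewer there is one more tool, called after "Request:" in YAML: its name, and indented under it one key for each argument. play_rows: Moves the arm, as the interface text tells. Its arguments: {"type":"object","properties":{"series":{"type":"array","items":{"type":"object","properties":{"twist":{"type":"array","items":{"type":"number","minimum":-1,"maximum":1}},"delta_pos":{"type":"array","items":{"type":"number","minimum":-1,"maximum":1}},"gripper":{"type":"number"}}}},"force":{"type":"number"}},"required":["series"]}

```bash
ls; mkdir -p pics; cat > h.py <<'E'
import numpy as np, cv2
from rig import env, vision
def snap(n):
    o=env.get_obs(); im,d=vision.snapshot(n); c=vision.calibration(n)
    if 'tool_from_camera' in c:
        T=np.array(c['tool_from_camera']); W=np.eye(4); W[:3,:3]=o['orientation']; W[:3,3]=o['position']
        M=W@T
    else:
        R=np.array(c['R']);t=np.array(c['t']).ravel(); M=np.eye(4); M[:3,:3]=R.T; M[:3,3]=-R.T@t
    return im,d,c,M
def cloud(d,c,M):
    h,w=d.shape; v,u=np.mgrid[:h,:w]
    p=cv2.undistortPoints(np.stack([u,v],-1).reshape(-1,1,2).astype(float),np.array(c['mtx']),np.array(c['D'])).reshape(h,w,2)
    P=np.dstack([p*d[...,None],d]); X=P@M[:3,:3].T+M[:3,3]; X[d<=0]=np.nan; return X
E
python3 - <<'E'
from h import *
o=env.get_obs(); print({k:np.round(v,3).tolist() for k,v in o.items()})
for n in ('scene','top'):
    im,d,c,M=snap(n); cv2.imwrite(f'pics/{n}0.png',im); np.savez(f'{n}0.npz',im=im,d=d,X=cloud(d,c,M)); print(n,M[:3,3],(d>0).mean())
E
```

```text
pics
{'clock': 0.0, 'joint_positions': [1.39, 0.359, 0.011, -0.0, -1.224, -0.288], 'dq': [-0.002, 0.001, 0.0, 0.002, 0.001, 0.0], 'joint_torque': [0.001, -58.271, 29.304, 6.997, 0.007, -0.0], 'position': [304.771, 601.703, 203.453], 'orientation': [[0.892, -0.452, -0.001], [-0.452, -0.892, -0.001], [0.0, 0.002, -1.0]], 'wrist_force': [0.016, -0.476, -0.219], 'wrist_torque': [0.047, -0.039, -0.004], 'gripper_force': 0.0, 'grip_width': 87.535}
scene [-180.87046955 -607.64159992  727.96364299] 0.9960671768707483
top [ 352.01920891  174.29453085 1211.37577105] 0.9959948979591837
```

View pics/scene0.png

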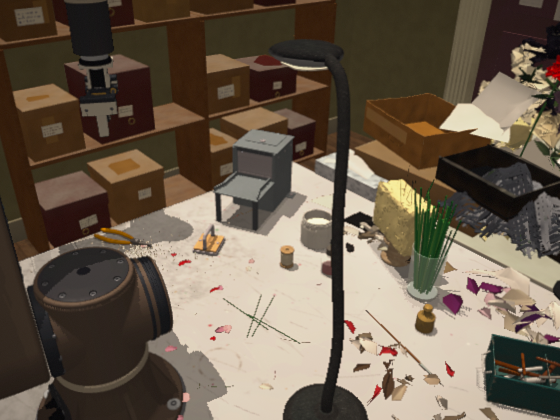

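View pics/top0.png

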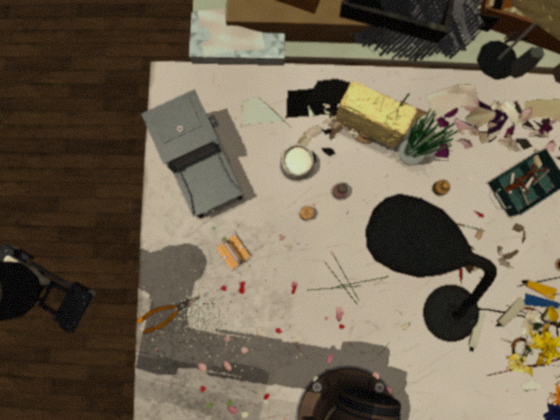

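The scene view shows the die at about (210,242), the box at (255,180), the jar at (317,232), the reel at (287,257) and the lamp in front. In the top view the die is at (235,250), the box roof at (180,120), the ledge at (210,185), the jar at (298,162) and the reel at (307,213). A small dark bottle is at (342,190).

```bash
python3 - <<'E'
from h import *
np.set_printoptions(precision=1,suppress=True)
z=np.load('top0.npz'); X=z['X']; im=z['im']
def st(name,u0,u1,v0,v1,zl,zh):
    S=X[v0:v1,u0:u1].reshape(-1,3); S=S[(S[:,2]>zl)&(S[:,2]<zh)]
    r=cv2.minAreaRect(S[:,:2].astype(np.float32)); b=cv2.boxPoints(r)
    print(name,len(S),'mean',S.mean(0),'rect',np.array(r[0]),np.array(r[1]),r[2],'\n',b.round(0).tolist()); return S
st('bench',200,300,280,330,-50,50)
st('die',212,258,228,275,7,30)
st('handle',212,258,228,275,32,70)
st('roof',135,240,80,190,155,185)
st('ledge',150,260,140,225,80,94)
st('ledge+rail',150,260,140,225,80,108)
st('jar',275,325,140,187,50,90)
st('reel',295,322,200,226,25,60)
st('dark',328,358,175,204,20,90)
st('bot',430,458,175,200,20,90)
hsv=cv2.cvtColor(im,cv2.COLOR_BGR2HSV); m=cv2.inRange(hsv,(5,110,90),(25,255,255)); m[:228]=0;m[275:]=0;m[:,:212]=0;m[:,258:]=0
S=X[m>0]; print('orange',len(S),S.mean(0),cv2.minAreaRect(S[:,:2].astype(np.float32)))
print(X[240:262:3,222:250:3,2])
s=np.load('scene0.npz'); X=s['X']
st('S die',190,230,222,262,7,24)
st('S handle',190,230,222,262,36,70)
st('S roof',220,300,120,200,160,180)
st('S ledge',200,300,150,230,80,94)
E
```

```text
bench 4977 mean [263.8 237.4  -0.6] rect [263.6 237.6] [117.8 239. ] 1.3303269147872925 
 [[202.0, 356.0], [208.0, 117.0], [325.0, 119.0], [320.0, 358.0]]
die 584 mean [390.  280.2  13.2] rect [389.5 280.7] [78.3 59.9] 36.07026290893555 
 [[340.0, 282.0], [375.0, 233.0], [439.0, 280.0], [403.0, 328.0]]
handle 108 mean [389.4 280.4  48. ] rect [389.8 280.8] [65.7  8.8] 36.664188385009766 
 [[361.0, 265.0], [366.0, 258.0], [419.0, 297.0], [414.0, 304.0]]
roof 3372 mean [648.8 389.6 169.9] rect [647.8 389.5] [134.5 129.1] 26.607046127319336 
 [[559.0, 417.0], [617.0, 302.0], [737.0, 362.0], [679.0, 477.0]]
ledge 2356 mean [540.  335.8  89.3] rect [544.8 338. ] [120.4 124.5] 25.964492797851562 
 [[463.0, 368.0], [518.0, 256.0], [626.0, 308.0], [572.0, 420.0]]
ledge+rail 2644 mean [542.5 337.2  90.4] rect [545.8 338. ] [120.8 124.6] 26.572139739990234 
 [[464.0, 367.0], [520.0, 255.0], [628.0, 309.0], [572.0, 421.0]]
jar 537 mean [603.6 132.6  58.5] rect [604.8 132.7] [74.9 74.8] 20.655410766601562 
 [[557.0, 154.0], [583.0, 85.0], [653.0, 111.0], [627.0, 181.0]]
reel 145 mean [486.  107.
[... 894 characters left out ...]
.2 52.  17.4 13.6 18.   1.1]
 [-2.7 14.1 12.8 13.5 14.2 48.9 44.3  8.8 -0.5 -1.7]]
S die 435 mean [386.2 270.8  15.1] rect [376.  268.7] [118.4  61. ] 34.81251907348633 
 [[310.0, 260.0], [345.0, 210.0], [442.0, 277.0], [407.0, 327.0]]
S handle 87 mean [384.4 273.4  48.8] rect [387.8 277.8] [64.6 10.8] 36.17215347290039 
 [[359.0, 263.0], [365.0, 254.0], [417.0, 293.0], [411.0, 301.0]]
S roof 1100 mean [642.5 381.  171.9] rect [649.9 388.9] [136.6 130.1] 25.804887771606445 
 [[560.0, 418.0], [617.0, 301.0], [740.0, 360.0], [683.0, 477.0]]
S ledge 926 mean [548.  329.   91.5] rect [597.7 362. ] [243.1 124.5] 26.991329193115234 
 [[461.0, 362.0], [518.0, 251.0], [734.0, 362.0], [678.0, 473.0]]
```

Request:
play_rows:
  series:
    - {"delta_pos": [0.19, -0.71, -0.18], "twist": [0, 0, 0.037], "gripper": 1}
    - {"delta_pos": [0.19, -0.71, -0.18], "twist": [0, 0, 0.037], "gripper": 1}
    - {"delta_pos": [0.19, -0.71, -0.18], "twist": [0, 0, 0.037], "gripper": 1}
    - {"delta_pos": [0.19, -0.71, -0.18], "twist": [0, 0, 0.037], "gripper": 1}
    - {"delta_pos": [0.19, -0.71, -0.18], "twist": [0, 0, 0.037], "gripper": 1}
  force: 30

```text
clock: 0.52
position: [333.5, 494.4, 176.7]
orientation: [[0.995, -0.095, -0.0], [-0.095, -0.995, -0.001], [-0.0, 0.001, -1.0]]
wrist_force: [0.7, 0.4, 0.5]
grip_width: 87.6
gripper_force: 0.0
```

Request:
play_rows:
  series:
    - {"delta_pos": [0.19, -0.71, -0.18], "twist": [0, 0, 0.037], "gripper": 1}
    - {"delta_pos": [0.19, -0.71, -0.18], "twist": [0, 0, 0.037], "gripper": 1}
    - {"delta_pos": [0.19, -0.71, -0.18], "twist": [0, 0, 0.037], "gripper": 1}
    - {"delta_pos": [0.19, -0.71, -0.18], "twist": [0, 0, 0.037], "gripper": 1}
    - {"delta_pos": [0.19, -0.71, -0.18], "twist": [0, 0, 0.037], "gripper": 1}

```text
clock: 0.93
position: [362.0, 387.8, 149.9]
orientation: [[0.962, 0.271, -0.0], [0.271, -0.962, -0.0], [-0.0, 0.0, -1.0]]
wrist_force: [0.5, 0.1, -0.3]
grip_width: 87.7
gripper_force: 0.0
```

Request:
play_rows:
  series:
    - {"delta_pos": [0.19, -0.71, -0.18], "twist": [0, 0, 0.037], "gripper": 1}
    - {"delta_pos": [0.19, -0.71, -0.18], "twist": [0, 0, 0.037], "gripper": 1}
    - {"delta_pos": [0.19, -0.71, -0.18], "twist": [0, 0, 0.037], "gripper": 1}
    - {"delta_pos": [0.19, -0.71, -0.18], "twist": [0, 0, 0.037], "gripper": 1}
    - {"delta_pos": [0.19, -0.71, -0.18], "twist": [0, 0, 0.037], "gripper": 1}

```text
clock: 1.35
position: [390.4, 281.4, 122.9]
orientation: [[0.799, 0.601, -0.0], [0.601, -0.799, -0.0], [-0.0, 0.0, -1.0]]
wrist_force: [0.7, 0.1, 0.5]
grip_width: 87.5
gripper_force: 0.0
```

Request:
play_rows:
  series:
    - {"delta_pos": [0, 0, 0]}
    - {"delta_pos": [0, 0, 0]}
    - {"delta_pos": [0, 0, 0]}
    - {"delta_pos": [0, 0, 0]}
    - {"delta_pos": [0, 0, 0]}

```text
schema error: expected keys twist, delta_pos, gripper
```

```bash
python3 - <<'E'
from h import *
np.set_printoptions(precision=2,suppress=True)
o=env.get_obs(); print(o['clock'],o['position'],np.degrees(np.arctan2(o['orientation'][1][0],o['orientation'][0][0])),o['orientation'],o['joint_positions'])
im,d,c,M=snap('wrist'); X=cloud(d,c,M); cv2.imwrite('pics/w1.png',im)
S=X.reshape(-1,3); S=S[(np.abs(S[:,0]-389)<45)&(np.abs(S[:,1]-280)<45)]
for n,a,b in (('board',8,25),('handle',40,56)):
    Q=S[(S[:,2]>a)&(S[:,2]<b)]; print(n,len(Q),Q.mean(0),cv2.minAreaRect(Q[:,:2].astype(np.float32)))
E
```

```text
1.35 [390.44 281.39 122.95] 36.94991114498788 [[ 0.8  0.6 -0. ]
 [ 0.6 -0.8 -0. ]
 [-0.   0.  -1. ]] [ 1.03  0.11 -0.52 -0.   -0.94  1.18]
board 3560 [389.2  280.43  13.49] ((388.1273193359375, 279.4664001464844), (68.09172821044922, 59.321006774902344), 36.88228225708008)
handle 776 [390.71 281.16  48.21] ((387.8874206542969, 278.8456115722656), (66.1562271118164, 8.366872787475586), 36.73611068725586)
```

Request:
play_rows:
  series:
    - {"delta_pos": [-0.01, -0.01, -0.54], "twist": [0, 0, 0], "gripper": 1}
    - {"delta_pos": [-0.01, -0.01, -0.54], "twist": [0, 0, 0], "gripper": 1}
    - {"delta_pos": [-0.01, -0.01, -0.54], "twist": [0, 0, 0], "gripper": 1}
    - {"delta_pos": [-0.01, -0.01, -0.54], "twist": [0, 0, 0], "gripper": 1}
    - {"delta_pos": [-0.01, -0.01, -0.54], "twist": [0, 0, 0], "gripper": 1}

```text
clock: 1.82
position: [388.8, 280.9, 41.6]
orientation: [[0.802, 0.598, -0.0], [0.598, -0.802, 0.0], [-0.0, -0.0, -1.0]]
wrist_force: [-0.0, 0.7, 0.3]
grip_width: 87.7
gripper_force: 0.0
```

Request:
play_rows:
  series:
    - {"delta_pos": [0, 0, 0], "twist": [0, 0, 0], "gripper": 0}
    - {"delta_pos": [0, 0, 0], "twist": [0, 0, 0], "gripper": 0}
    - {"delta_pos": [0, 0, 0], "twist": [0, 0, 0], "gripper": 0}
    - {"delta_pos": [0, 0, 0], "twist": [0, 0, 0], "gripper": 0}
    - {"delta_pos": [0, 0, 0], "twist": [0, 0, 0], "gripper": 0}
  force: 40

```text
clock: 2.23
position: [389.4, 281.7, 43.3]
orientation: [[0.801, 0.598, 0.001], [0.598, -0.801, 0.001], [0.002, -0.001, -1.0]]
wrist_force: [-0.0, -0.1, 0.6]
grip_width: 59.8
gripper_force: 0.0
```

Request:
play_rows:
  series:
    - {"delta_pos": [0, 0, 0], "twist": [0, 0, 0], "gripper": 0}
    - {"delta_pos": [0, 0, 0], "twist": [0, 0, 0], "gripper": 0}
    - {"delta_pos": [0, 0, 0], "twist": [0, 0, 0], "gripper": 0}
    - {"delta_pos": [0, 0, 0], "twist": [0, 0, 0], "gripper": 0}
    - {"delta_pos": [0, 0, 0], "twist": [0, 0, 0], "gripper": 0}

```text
clock: 2.65
position: [389.0, 281.2, 42.4]
orientation: [[0.801, 0.598, 0.0], [0.598, -0.801, 0.0], [0.0, -0.0, -1.0]]
wrist_force: [-0.2, -0.1, 0.4]
grip_width: 26.4
gripper_force: 0.0
```

Request:
play_rows:
  series:
    - {"delta_pos": [0, 0, 0], "twist": [0, 0, 0], "gripper": 0}
    - {"delta_pos": [0, 0, 0], "twist": [0, 0, 0], "gripper": 0}
    - {"delta_pos": [0, 0, 0], "twist": [0, 0, 0], "gripper": 0}
    - {"delta_pos": [0, 0, 0], "twist": [0, 0, 0], "gripper": 0}
    - {"delta_pos": [0, 0, 0], "twist": [0, 0, 0], "gripper": 0}

```text
clock: 3.07
position: [389.0, 281.1, 42.3]
orientation: [[0.801, 0.598, -0.0], [0.598, -0.801, -0.0], [-0.0, 0.0, -1.0]]
wrist_force: [0.0, -0.2, 0.6]
grip_width: 0.9
gripper_force: 0.0
```

Request:
play_rows:
  series:
    - {"delta_pos": [0, 0, 0.3], "twist": [0, 0, 0], "gripper": 0}
    - {"delta_pos": [0, 0, 0.5], "twist": [0, 0, 0], "gripper": 0}
    - {"delta_pos": [0, 0, 0.8], "twist": [0, 0, 0], "gripper": 0}
    - {"delta_pos": [0, 0, 0.8], "twist": [0, 0, 0], "gripper": 0}
    - {"delta_pos": [0, 0, 0.8], "twist": [0, 0, 0], "gripper": 0}

```text
clock: 3.48
position: [388.9, 280.9, 140.1]
orientation: [[0.801, 0.598, 0.0], [0.598, -0.801, -0.0], [0.0, 0.0, -1.0]]
wrist_force: [0.1, -0.1, 0.1]
grip_width: 0.9
gripper_force: 0.0
```

Request:
play_rows:
  series:
    - {"delta_pos": [0, 0, 0.8], "twist": [0, 0, 0], "gripper": 0}
    - {"delta_pos": [0, 0, 0], "twist": [0, 0, 0], "gripper": 0}
    - {"delta_pos": [0, 0, 0], "twist": [0, 0, 0], "gripper": 0}
    - {"delta_pos": [0, 0, 0], "twist": [0, 0, 0], "gripper": 0}
    - {"delta_pos": [0, 0, 0], "twist": [0, 0, 0], "gripper": 0}

```text
clock: 3.9
position: [388.5, 280.6, 161.8]
orientation: [[0.801, 0.598, -0.001], [0.598, -0.801, -0.001], [-0.001, 0.0, -1.0]]
wrist_force: [-0.7, 0.7, -0.1]
grip_width: 0.5
gripper_force: 0.0
```

```bash
python3 - <<'E'
from h import *
np.set_printoptions(precision=2,suppress=True)
o=env.get_obs(); print(o['position'],o['orientation'],o['wrist_force'],o['wrist_torque'],o['grip_width'])
im,d,c,M=snap('scene'); X=cloud(d,c,M); im=cv2.resize(im[90:300,140:420],None,fx=2.5,fy=2.5); cv2.imwrite('pics/s2.png',im)
E
```

```text
[388.54 280.62 161.78] [[ 0.8  0.6 -0. ]
 [ 0.6 -0.8 -0. ]
 [-0.   0.  -1. ]] [-0.69  0.67 -0.1 ] [-0.07 -0.07 -0.03] 0.5156301270202873
```

View pics/s2.png

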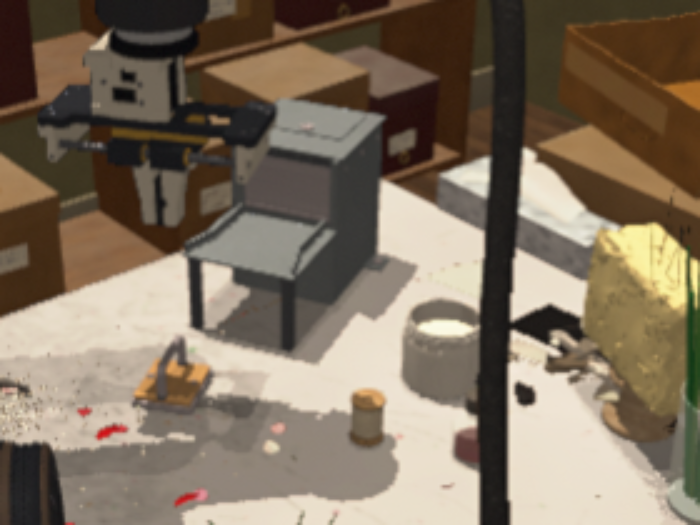

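The fingers shut on nothing. The die still lies on the bench at crop (172,380), and the fingertips are at (160,220). I'll compare the views and the tool frame.

```bash
python3 - <<'E'
from h import *
np.set_printoptions(precision=1,suppress=True)
o=env.get_obs(); p=np.array(o['position']); z=np.array(o['orientation'])[:,2]
ims=[]
for n in ('scene','top','wrist'):
    im,d,c,M=snap(n); X=cloud(d,c,M); K=np.array(c['mtx']);D=np.array(c['D']); Wi=np.linalg.inv(M)
    q=cv2.projectPoints(np.array([p+14*z,p,[389.5,280.5,46],[389.5,280.5,0]]),cv2.Rodrigues(Wi[:3,:3])[0],Wi[:3,3],K,D)[0][:,0]
    print(n,q)
    S=X.reshape(-1,3); S=S[(np.abs(S[:,0]-389)<90)&(np.abs(S[:,1]-280)<90)]
    for nm,a,b in (('board',8,25),('handle',40,56),('gripper',120,300)):
        Q=S[(S[:,2]>a)&(S[:,2]<b)]
        if len(Q): print(' ',nm,len(Q),Q.mean(0),Q.min(0),Q.max(0))
    for a in q[:3]: cv2.circle(im,tuple(int(t) for t in a),2,(0,0,255),-1)
    ims.append(im)
print(vision.calibration('wrist')['tool_from_camera'])
cv2.imwrite('pics/a3.png',cv2.resize(np.hstack([ims[1][100:400,0:400],ims[2][60:360,80:480]]),None,fx=1,fy=1))
E
```

```text
scene [[205.4 193.3]
 [205.1 187.9]
 [207.9 230.6]
 [208.8 246.5]]
  board 453 [389.3 275.8  15.3] [305.9 211.4   8. ] [476.5 367.5  25. ]
  handle 103 [406.2 294.1  49.4] [361.4 257.7  40.1] [478.2 365.2  55.7]
  gripper 2371 [379.  268.9 270.2] [302.3 190.1 185.9] [476.4 369.2 300. ]
top [[226.9 249.9]
 [226.2 249.6]
 [231.3 251.1]
 [233.  251.7]]
  board 95 [367.1 264.4  13.1] [345.4 240.5   8.1] [396.4 288.1  17.9]
  handle 13 [367.  263.8  44. ] [364.4 259.8  40.2] [371.5 268.8  48.7]
  gripper 937 [428.1 223.4 287.3] [340.7 191.2 256. ] [477.5 285.  297.3]
wrist [[279.  244.8]
 [278.9 254. ]
 [280.1 201.2]
 [280.2 189.6]]
  board 2908 [389.7 280.7  13.5] [345.4 237.9   8. ] [472.8 361.4  24.9]
  handle 634 [391.9 282.5  48.2] [359.8 257.7  40.1] [471.3 361.4  51.7]
  gripper 70228 [410.4 296.6 273.8] [336.4 210.7 182.8] [472.2 369.9 294.9]
[[   0.    -1.    -0.3   82.4]
 [   1.     0.    -0.     0.9]
 [   0.    -0.3    1.  -179.8]
 [   0.     0.     0.     1. ]]
```

View pics/a3.png

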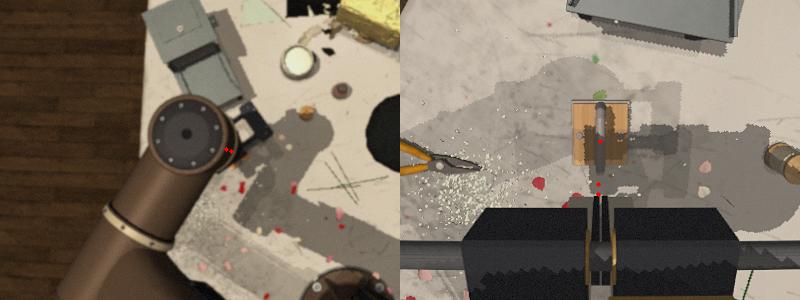

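```bash
python3 - <<'E'
from h import *
np.set_printoptions(precision=1,suppress=True)
o=env.get_obs(); W=np.eye(4); W[:3,:3]=o['orientation']; W[:3,3]=o['position']; Wi=np.linalg.inv(W)
for n in ('scene','wrist'):
    im,d,c,M=snap(n); X=cloud(d,c,M); T=X@Wi[:3,:3].T+Wi[:3,3]
    S=T.reshape(-1,3); S=S[(np.abs(S[:,1])<35)&(np.abs(S[:,0])<30)&(S[:,2]>-110)&(S[:,2]<60)]
    print(n,len(S)); 
    for a in range(-100,60,8):
        Q=S[(S[:,2]>=a)&(S[:,2]<a+8)]
        if len(Q): print(a,len(Q),Q.mean(0),Q.min(0)[:2],Q.max(0)[:2])
    print(np.sort(S[:,2])[-15:])
E
```

```text
scene 430
-100 5 [-13.4  12.5 -95.3] [-28.4  -3. ] [28.7 34.8]
-92 4 [-12.6   4.9 -89. ] [-14.   -5.4] [-10.6  34.3]
-84 45 [ -9.    2.8 -79.1] [-13.6 -21.7] [-2.5 25.5]
-76 78 [ -6.7   3.4 -71.8] [-12.5 -19.1] [11.4 24.2]
-68 60 [ -7.9   4.2 -63.8] [-14.1 -16.9] [ 8.4 22.1]
-60 59 [ -7.2   5.2 -55.8] [-12.7 -15.7] [12.9 21.2]
-52 51 [ -7.6   3.9 -47.8] [-12.9 -14.1] [ 8.8 19.6]
-44 56 [ -6.8   4.6 -40. ] [-13.8 -14.5] [11.9 18.8]
-36 54 [ -7.6   4.2 -32.3] [-12.6 -13.9] [ 9.9 19. ]
-28 4 [ -6.6  -0.  -26.5] [-8.3 -4.2] [-4.5  3.7]
[-30.1 -29.7 -29.6 -29.5 -29.3 -29.2 -29.2 -29.2 -29.  -28.2 -28.1 -26.9
 -26.8 -26.6 -25.6]
wrist 2466
-100 51 [ 12.3   0.3 -95.5] [ 5.6 -3.2] [29.8  5. ]
-92 33 [  2.3   0.1 -86.1] [-1.1 -3.1] [5.6 5. ]
-84 38 [ -4.7   0.5 -77.2] [-9.9 -3.1] [1.2 5. ]
-76 151 [ -5.7   0.8 -69.3] [-10.   -3.1] [2.1 5. ]
-68 250 [  0.4   1.  -65.3] [-10.7  -3.4] [11.8  5.3]
-60 224 [  9.4   0.9 -56.1] [ 8.1 -4.6] [11.1  6.4]
-52 138 [  9.    0.9 -48.4] [ 8.2 -4.6] [10.3  6.4]
-44 371 [  9.2   0.9 -39.5] [  2.9 -14.7] [11.2 16.6]
-36 429 [ 10.2   0.9 -32.2] [  8.3 -15. ] [11.2 17. ]
-28 146 [  9.8   1.  -26.3] [  8.6 -15.2] [10.9 16.9]
[-23.4 -23.3 -23.1 -23.1 -23.  -22.9 -22.9 -22.7 -22.5 -22.5 -22.4 -22.3
 -22.3 -21.7 -21.6]
```

The depth from both the scene and wrist cameras puts the real fingertips at about tool z = -25, not +14. The gripper therefore sits about 39 mm further back than the reported TCP implies, and I'll command about 39 mm lower. First I open the gripper while going partway down.

Request:
play_rows:
  series:
    - {"delta_pos": [0, 0, 0], "twist": [0, 0, 0], "gripper": 1}
    - {"delta_pos": [0, 0, 0], "twist": [0, 0, 0], "gripper": 1}
    - {"delta_pos": [0, 0, 0], "twist": [0, 0, 0], "gripper": 1}
    - {"delta_pos": [0, 0, 0], "twist": [0, 0, 0], "gripper": 1}
    - {"delta_pos": [0, 0, 0], "twist": [0, 0, 0], "gripper": 1}

```text
clock: 4.62
position: [389.0, 281.2, 162.4]
orientation: [[0.801, 0.598, 0.0], [0.598, -0.801, 0.0], [0.0, -0.0, -1.0]]
wrist_force: [-0.3, -1.2, -0.3]
grip_width: 28.4
gripper_force: 0.0
```

Request:
play_rows:
  series:
    - {"delta_pos": [0, 0, -0.6], "twist": [0, 0, 0], "gripper": 1}
    - {"delta_pos": [0, 0, -0.7], "twist": [0, 0, 0], "gripper": 1}
    - {"delta_pos": [0, 0, -0.7], "twist": [0, 0, 0], "gripper": 1}
    - {"delta_pos": [0, 0, -0.7], "twist": [0, 0, 0], "gripper": 1}
    - {"delta_pos": [0, 0, -0.7], "twist": [0, 0, 0], "gripper": 1}

```text
clock: 5.03
position: [389.0, 281.2, 59.7]
orientation: [[0.801, 0.598, 0.0], [0.598, -0.801, 0.001], [0.001, -0.0, -1.0]]
wrist_force: [0.4, 0.1, -0.3]
grip_width: 61.8
gripper_force: 0.0
```

Request:
play_rows:
  series:
    - {"delta_pos": [0, 0, 0], "twist": [0, 0, 0], "gripper": 1}
    - {"delta_pos": [0, 0, 0], "twist": [0, 0, 0], "gripper": 1}
    - {"delta_pos": [0, 0, 0], "twist": [0, 0, 0], "gripper": 1}
    - {"delta_pos": [0, 0, 0], "twist": [0, 0, 0], "gripper": 1}
    - {"delta_pos": [0, 0, 0], "twist": [0, 0, 0], "gripper": 1}

```text
clock: 5.45
position: [389.5, 282.0, 61.7]
orientation: [[0.801, 0.598, 0.001], [0.598, -0.801, 0.002], [0.002, -0.001, -1.0]]
wrist_force: [-0.5, -0.4, 0.2]
grip_width: 87.2
gripper_force: 0.0
```

```bash
python3 - <<'E'
from h import *
np.set_printoptions(precision=1,suppress=True)
o=env.get_obs(); W=np.eye(4); W[:3,:3]=o['orientation']; W[:3,3]=o['position']; Wi=np.linalg.inv(W); print(o['position'],o['grip_width'])
ims=[]
for n in ('scene','wrist'):
    im,d,c,M=snap(n); X=cloud(d,c,M); T=X@Wi[:3,:3].T+Wi[:3,3]; ims.append(im)
    S=T.reshape(-1,3); w=T[...,2]
    S=S[(np.abs(np.abs(S[:,1])-52)<18)&(np.abs(S[:,0])<16)&(S[:,2]>-75)&(S[:,2]<20)]
    print(n,len(S),np.sort(S[:,2])[-12:], S[S[:,1]>0].mean(0) if (S[:,1]>0).any() else '', S[S[:,1]<0].mean(0) if (S[:,1]<0).any() else '')
cv2.imwrite('pics/a4.png',np.hstack([cv2.resize(ims[0][130:270,150:290],(400,400)),cv2.resize(ims[1][100:400,130:430],(400,400))]))
E
```

```text
[389.5 282.   61.7] 87.16261634129803
scene 358 [-28.7 -28.6 -28.  -28.  -27.4 -27.2 -26.3 -26.2 -25.4 -25.1 -25.  -23.6] [ -6.6  56.1 -51.2] [ -5.1 -47.9 -51.8]
wrist 5485 [-21.3 -21.2 -21.1 -21.1 -21.  -21.  -21.  -20.7 -20.6 -20.4 -20.3 -19.9] [  5.9  50.2 -49.6] [  5.7 -48.5 -49.8]
```

View pics/a4.png

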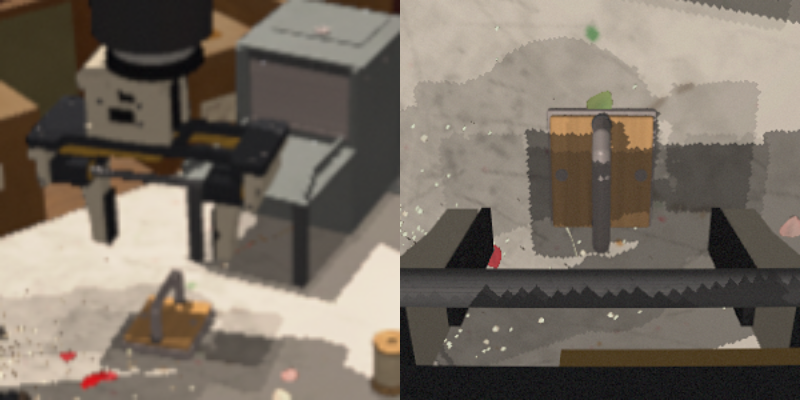

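The right half (wrist) shows the open fingers straddling the handle's line, with the bar at about column 600. The left half (scene) shows the fingertips hovering above the handle, so I continue down.

Request:
play_rows:
  series:
    - {"delta_pos": [0, 0, -0.45], "twist": [0, 0, 0], "gripper": 1}
    - {"delta_pos": [0, 0, -0.45], "twist": [0, 0, 0], "gripper": 1}
    - {"delta_pos": [0, 0, -0.4], "twist": [0, 0, 0], "gripper": 1}
    - {"delta_pos": [0, 0, -0.35], "twist": [0, 0, 0], "gripper": 1}
    - {"delta_pos": [0, 0, -0.25], "twist": [0, 0, 0], "gripper": 1}

```text
clock: 5.97
position: [388.9, 281.1, 2.9]
orientation: [[0.801, 0.598, -0.0], [0.598, -0.801, 0.0], [-0.0, -0.0, -1.0]]
wrist_force: [-0.6, -0.9, 0.2]
grip_width: 87.9
gripper_force: 0.0
```

Request:
play_rows:
  series:
    - {"delta_pos": [0, 0, 0], "twist": [0, 0, 0], "gripper": 0}
    - {"delta_pos": [0, 0, 0], "twist": [0, 0, 0], "gripper": 0}
    - {"delta_pos": [0, 0, 0], "twist": [0, 0, 0], "gripper": 0}
    - {"delta_pos": [0, 0, 0], "twist": [0, 0, 0], "gripper": 0}
    - {"delta_pos": [0, 0, 0], "twist": [0, 0, 0], "gripper": 0}

```text
clock: 6.38
position: [389.2, 281.6, 4.0]
orientation: [[0.801, 0.598, 0.001], [0.598, -0.801, 0.001], [0.001, -0.0, -1.0]]
wrist_force: [-0.5, -0.3, -0.3]
grip_width: 59.9
gripper_force: 0.0
```

Request:
play_rows:
  series:
    - {"delta_pos": [0, 0, 0], "twist": [0, 0, 0], "gripper": 0}
    - {"delta_pos": [0, 0, 0], "twist": [0, 0, 0], "gripper": 0}
    - {"delta_pos": [0, 0, 0], "twist": [0, 0, 0], "gripper": 0}
    - {"delta_pos": [0, 0, 0], "twist": [0, 0, 0], "gripper": 0}
    - {"delta_pos": [0, 0, 0], "twist": [0, 0, 0], "gripper": 0}

```text
clock: 6.8
position: [389.0, 281.2, 3.4]
orientation: [[0.801, 0.598, 0.0], [0.598, -0.801, 0.0], [0.0, -0.0, -1.0]]
wrist_force: [-0.3, 0.3, -0.2]
grip_width: 26.5
gripper_force: 0.0
```

Request:
play_rows:
  series:
    - {"delta_pos": [0, 0, 0], "twist": [0, 0, 0], "gripper": 0}
    - {"delta_pos": [0, 0, 0], "twist": [0, 0, 0], "gripper": 0}
    - {"delta_pos": [0, 0, 0], "twist": [0, 0, 0], "gripper": 0}
    - {"delta_pos": [0, 0, 0], "twist": [0, 0, 0], "gripper": 0}
    - {"delta_pos": [0, 0, 0], "twist": [0, 0, 0], "gripper": 0}

```text
clock: 7.22
position: [389.0, 281.1, 3.3]
orientation: [[0.801, 0.598, -0.0], [0.598, -0.801, -0.0], [-0.0, 0.0, -1.0]]
wrist_force: [0.6, -0.3, -0.3]
grip_width: 7.4
gripper_force: 40.0
```

Request:
play_rows:
  series:
    - {"delta_pos": [0, 0, 0.5], "twist": [0, 0, 0], "gripper": 0}
    - {"delta_pos": [0, 0, 1], "twist": [0, 0, 0], "gripper": 0}
    - {"delta_pos": [0, 0, 1], "twist": [0, 0, 0], "gripper": 0}
    - {"delta_pos": [0, 0, 1], "twist": [0, 0, 0], "gripper": 0}
    - {"delta_pos": [0, 0, 0.8], "twist": [0, 0, 0], "gripper": 0}

```text
clock: 7.63
position: [388.8, 280.9, 134.0]
orientation: [[0.801, 0.598, -0.0], [0.598, -0.801, 0.0], [0.0, -0.0, -1.0]]
wrist_force: [-0.1, 1.4, -4.3]
grip_width: 7.6
gripper_force: 40.0
```

Request:
play_rows:
  series:
    - {"delta_pos": [0, 0, 0], "twist": [0, 0, 0], "gripper": 0}
    - {"delta_pos": [0, 0, 0], "twist": [0, 0, 0], "gripper": 0}
    - {"delta_pos": [0.2, 0.1, 0], "twist": [0, 0, -0.01], "gripper": 0}
    - {"delta_pos": [0.4, 0.1, 0], "twist": [0, 0, -0.01], "gripper": 0}
    - {"delta_pos": [0.5, 0.2, 0], "twist": [0, 0, -0.01], "gripper": 0}

```text
clock: 8.05
position: [422.0, 292.5, 130.9]
orientation: [[0.837, 0.548, -0.002], [0.548, -0.837, -0.002], [-0.003, 0.001, -1.0]]
wrist_force: [-0.4, 1.0, -3.9]
grip_width: 7.7
gripper_force: 40.0
```

Request:
play_rows:
  series:
    - {"delta_pos": [0.6, 0.2, 0], "twist": [0, 0, -0.01], "gripper": 0}
    - {"delta_pos": [0.6, 0.2, 0], "twist": [0, 0, -0.01], "gripper": 0}
    - {"delta_pos": [0.6, 0.2, 0], "twist": [0, 0, -0.01], "gripper": 0}
    - {"delta_pos": [0.6, 0.2, 0], "twist": [0, 0, -0.01], "gripper": 0}
    - {"delta_pos": [0.6, 0.2, 0], "twist": [0, 0, -0.01], "gripper": 0}

```text
clock: 8.47
position: [513.4, 322.8, 129.8]
orientation: [[0.888, 0.461, -0.002], [0.461, -0.888, -0.003], [-0.003, 0.001, -1.0]]
wrist_force: [-0.8, 0.4, -3.0]
grip_width: 7.2
gripper_force: 40.0
```

Request:
play_rows:
  series:
    - {"delta_pos": [0.5, 0.2, 0], "twist": [0, 0, -0.01], "gripper": 0}
    - {"delta_pos": [0.36, 0.2, 0], "twist": [0, 0, 0], "gripper": 0}
    - {"delta_pos": [0, 0, 0], "twist": [0, 0, 0], "gripper": 0}
    - {"delta_pos": [0, 0, 0], "twist": [0, 0, 0], "gripper": 0}
    - {"delta_pos": [0, 0, 0], "twist": [0, 0, 0], "gripper": 0}

```text
clock: 8.88
position: [537.5, 334.3, 130.3]
orientation: [[0.896, 0.444, -0.002], [0.444, -0.896, -0.002], [-0.003, 0.001, -1.0]]
wrist_force: [0.2, -0.0, -4.0]
grip_width: 7.6
gripper_force: 40.0
```

```bash
python3 - <<'E'
from h import *
np.set_printoptions(precision=1,suppress=True)
o=env.get_obs(); p=np.array(o['position']); print(o['clock'],p,np.array(o['orientation']).round(3),o['wrist_force'],o['wrist_torque'],o['grip_width'])
W=np.eye(4); W[:3,:3]=o['orientation']; W[:3,3]=p; Wi=np.linalg.inv(W); 
y=np.radians(26.5); e=np.array([np.cos(y),np.sin(y)]); nn=np.array([-e[1],e[0]]); O=np.array([600.5,366])
ims=[]
for n in ('scene','wrist'):
    im,d,c,M=snap(n); X=cloud(d,c,M); ims.append(im)
    S=X.reshape(-1,3); B=np.c_[(S[:,:2]-O)@e,(S[:,:2]-O)@nn,S[:,2]]
    hsv=cv2.cvtColor(im,cv2.COLOR_BGR2HSV).reshape(-1,3); m=cv2.inRange(hsv.reshape(1,-1,3),(5,110,60),(25,255,255)).ravel()>0
    Q=B[m&(abs(B[:,0]+70)<60)&(abs(B[:,1])<60)&(B[:,2]>105)&(B[:,2]<200)]
    if len(Q): print(n,'board(box frame)',len(Q),Q.mean(0),cv2.minAreaRect(Q[:,:2].astype(np.float32)),np.linalg.lstsq(np.c_[Q[:,:2],np.ones(len(Q))],Q[:,2],rcond=None)[0].round(3))
    L=B[(B[:,2]>97)&(B[:,2]<104)&(B[:,0]>-122)&(B[:,0]<-15)&(abs(B[:,1])<70)]
    if n=='scene': print('rails',len(L),L[L[:,1]>0].mean(0) if (L[:,1]>0).any() else '',L[L[:,1]<0].mean(0))
    S2=S[(S[:,2]<50)&(S[:,2]>-5)]
cv2.imwrite('pics/a5.png',np.hstack([cv2.resize(ims[0][90:250,170:330],(400,400)),cv2.resize(ims[1],(400,300),).repeat(1,0) if 0 else cv2.resize(ims[1][0:420,70:490],(400,400))]))
E
```

```text
8.8833 [537.5 334.3 130.3] [[ 0.9  0.4 -0. ]
 [ 0.4 -0.9 -0. ]
 [-0.   0.  -1. ]] [ 0.2 -0.  -4. ] [-0.1 -0.  -0. ] 7.582718063257926
scene board(box frame) 207 [-80.7  -8.1 143. ] ((-71.81100463867188, -3.2814064025878906), (56.04970169067383, 68.52915954589844), 87.66923522949219) [  0.    0.  145.2]
rails 89 [-86.8  49.2 100.1] [-65.6 -52.6 101.1]
wrist board(box frame) 3669 [-53.   -0.8 141. ] ((-56.98379898071289, -0.112945556640625), (56.457305908203125, 35.03760528564453), 89.54154968261719) [ -0.    0.  140.2]
```

View pics/a5.png

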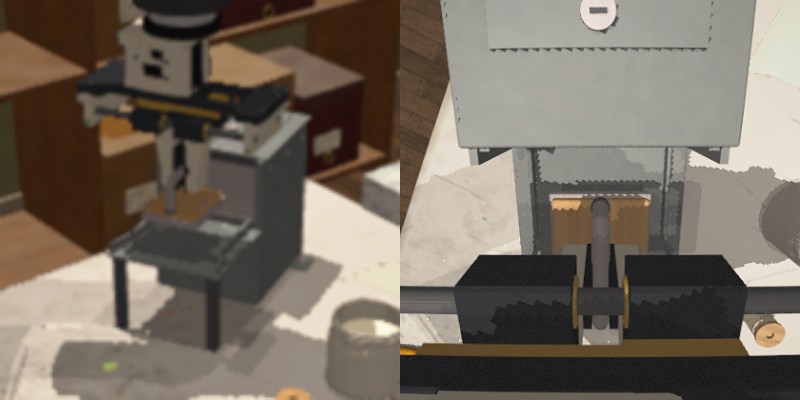

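The scene half (left) shows the die hanging level above the ledge. In the wrist half (right) it is centred between the rails, and the fit gives about -0.5 mm sideways. Lowering now.

Request:
play_rows:
  series:
    - {"delta_pos": [0, 0, -0.4], "twist": [0, 0, 0], "gripper": 0}
    - {"delta_pos": [0, 0, -0.35], "twist": [0, 0, 0], "gripper": 0}
    - {"delta_pos": [0, 0, -0.25], "twist": [0, 0, 0], "gripper": 0}
    - {"delta_pos": [0, 0, -0.1], "twist": [0, 0, 0], "gripper": 0}
    - {"delta_pos": [0, 0, 0], "twist": [0, 0, 0], "gripper": 0}

```text
clock: 9.4
position: [537.0, 334.5, 97.8]
orientation: [[0.895, 0.445, -0.002], [0.445, -0.895, -0.002], [-0.002, 0.001, -1.0]]
wrist_force: [0.6, -1.1, -4.0]
grip_width: 7.7
gripper_force: 40.0
```

Request:
play_rows:
  series:
    - {"delta_pos": [0, 0, -0.03], "twist": [0, 0, 0], "gripper": 0}
    - {"delta_pos": [0, 0, -0.03], "twist": [0, 0, 0], "gripper": 0}
    - {"delta_pos": [0, 0, -0.03], "twist": [0, 0, 0], "gripper": 0}
    - {"delta_pos": [0, 0, 0], "twist": [0, 0, 0], "gripper": 0}
    - {"delta_pos": [0, 0, 0], "twist": [0, 0, 0], "gripper": 0}

```text
clock: 9.82
position: [537.9, 335.2, 96.9]
orientation: [[0.896, 0.445, 0.0], [0.445, -0.896, 0.0], [0.0, -0.0, -1.0]]
wrist_force: [-0.5, 0.1, -4.2]
grip_width: 7.8
gripper_force: 40.0
```

Request:
play_rows:
  series:
    - {"delta_pos": [0, 0, -0.04], "twist": [0, 0, 0], "gripper": 0}
    - {"delta_pos": [0, 0, -0.03], "twist": [0, 0, 0], "gripper": 0}
    - {"delta_pos": [0, 0, -0.03], "twist": [0, 0, 0], "gripper": 0}
    - {"delta_pos": [0, 0, 0], "twist": [0, 0, 0], "gripper": 0}
    - {"delta_pos": [0, 0, 0], "twist": [0, 0, 0], "gripper": 0}

```text
clock: 10.23
position: [537.8, 335.1, 93.6]
orientation: [[0.895, 0.445, -0.0], [0.445, -0.895, -0.0], [-0.0, 0.0, -1.0]]
wrist_force: [-0.5, 0.4, -4.0]
grip_width: 7.4
gripper_force: 40.0
```

Request:
play_rows:
  series:
    - {"delta_pos": [0, 0, -0.03], "twist": [0, 0, 0], "gripper": 0}
    - {"delta_pos": [0, 0, -0.03], "twist": [0, 0, 0], "gripper": 0}
    - {"delta_pos": [0, 0, 0], "twist": [0, 0, 0], "gripper": 0}
    - {"delta_pos": [0, 0, 0], "twist": [0, 0, 0], "gripper": 0}
    - {"delta_pos": [0, 0, 0], "twist": [0, 0, 0], "gripper": 0}

```text
clock: 10.65
position: [537.9, 335.3, 93.3]
orientation: [[0.895, 0.445, 0.001], [0.445, -0.895, 0.0], [0.001, -0.0, -1.0]]
wrist_force: [-4.3, -0.9, 5.7]
grip_width: 7.7
gripper_force: 40.0
```

The force now reads upward, so the die is on the ledge. Releasing.

Request:
play_rows:
  series:
    - {"delta_pos": [0, 0, 0], "twist": [0, 0, 0], "gripper": 0.5}
    - {"delta_pos": [0, 0, 0], "twist": [0, 0, 0], "gripper": 0.5}
    - {"delta_pos": [0, 0, 0], "twist": [0, 0, 0], "gripper": 0.5}
    - {"delta_pos": [0, 0, 0], "twist": [0, 0, 0], "gripper": 0.5}
    - {"delta_pos": [0, 0, 0], "twist": [0, 0, 0], "gripper": 0.5}

```text
clock: 11.07
position: [537.9, 335.2, 91.9]
orientation: [[0.896, 0.445, 0.0], [0.445, -0.896, 0.0], [0.0, 0.0, -1.0]]
wrist_force: [-0.3, -0.4, -0.2]
grip_width: 35.6
gripper_force: 0.0
```

Request:
play_rows:
  series:
    - {"delta_pos": [0, 0, 0], "twist": [0, 0, 0], "gripper": 0.5}
    - {"delta_pos": [0, 0, 0], "twist": [0, 0, 0], "gripper": 0.5}
    - {"delta_pos": [0, 0, 0], "twist": [0, 0, 0], "gripper": 0.5}
    - {"delta_pos": [0, 0, 0], "twist": [0, 0, 0], "gripper": 0.5}
    - {"delta_pos": [0, 0, 0], "twist": [0, 0, 0], "gripper": 0.5}

```text
clock: 11.48
position: [537.8, 335.1, 91.8]
orientation: [[0.896, 0.445, -0.0], [0.445, -0.896, -0.0], [-0.0, 0.0, -1.0]]
wrist_force: [0.3, -0.1, -0.8]
grip_width: 43.6
gripper_force: 0.0
```

Request:
play_rows:
  series:
    - {"delta_pos": [0, 0, 0.3], "twist": [0, 0, 0], "gripper": 0.5}
    - {"delta_pos": [0, 0, 0.5], "twist": [0, 0, 0], "gripper": 0.5}
    - {"delta_pos": [0, 0, 0.5], "twist": [0, 0, 0], "gripper": 0.5}
    - {"delta_pos": [0, 0, 0.5], "twist": [0, 0, 0], "gripper": 0.5}
    - {"delta_pos": [0, 0, 0.2], "twist": [0, 0, 0], "gripper": 0.5}

```text
clock: 11.9
position: [538.8, 335.9, 154.9]
orientation: [[0.895, 0.445, 0.003], [0.445, -0.895, 0.002], [0.004, -0.001, -1.0]]
wrist_force: [0.4, 0.5, 1.1]
grip_width: 43.5
gripper_force: 0.0
```

```bash
cat > box.py <<'E'
from h import *
np.set_printoptions(precision=1,suppress=True)
y=np.radians(26.5); e=np.array([np.cos(y),np.sin(y)]); nn=np.array([-e[1],e[0]]); O=np.array([600.5,366])
def inbox(P): P=np.atleast_2d(P); return np.c_[(P[:,:2]-O)@e,(P[:,:2]-O)@nn,P[:,2]]
def look(n,zl,zh):
    im,d,c,M=snap(n); B=inbox(cloud(d,c,M).reshape(-1,3))
    hsv=cv2.cvtColor(im,cv2.COLOR_BGR2HSV); m=cv2.inRange(hsv,(5,110,60),(25,255,255)).ravel()>0
    Q=B[m&(abs(B[:,0]+60)<80)&(abs(B[:,1])<60)&(B[:,2]>zl)&(B[:,2]<zh)]
    if len(Q)>9: print(n,len(Q),Q.mean(0),cv2.minAreaRect(Q[:,:2].astype(np.float32)),Q.min(0),Q.max(0))
    return im,B
E
python3 - <<'E'
from box import *
o=env.get_obs(); print(o['clock'],inbox(o['position']),o['wrist_force'],o['grip_width'])
for n in('scene','wrist'): im,B=look(n,98,115); cv2.imwrite(f'pics/b_{n}.png',im)
E
```

```text
11.9 [[-68.6   0.6 154.9]] [0.4 0.5 1.1] 43.497903471996864
scene 219 [-76.4  -7.1 106.2] ((-73.37018585205078, -3.432565689086914), (54.864585876464844, 69.20318603515625), 87.50812530517578) [-107.6  -31.   100.1] [-39.6  24.9 110.6]
wrist 4340 [-69.4  -0.3 103.5] ((-71.8093032836914, -0.21230125427246094), (54.88710021972656, 65.4764633178711), 89.9612045288086) [-104.6  -27.7   98.9] [-39.1  27.2 106. ]
```

Step 2 is met: the die lies flat at box x ≈ -71, y ≈ 0, released. Next I close the fingers, back off outside the ledge and tilt the tool 20° so the fingertips lead.

Request:
play_rows:
  series:
    - {"delta_pos": [-0.48, -0.24, 0], "twist": [0, 0, 0], "gripper": 0}
    - {"delta_pos": [-0.48, -0.24, 0], "twist": [0, 0, 0], "gripper": 0}
    - {"delta_pos": [-0.48, -0.24, 0], "twist": [0, 0, 0], "gripper": 0}
    - {"delta_pos": [-0.48, -0.24, 0], "twist": [0, 0, 0], "gripper": 0}
    - {"delta_pos": [-0.48, -0.24, 0], "twist": [0, 0, 0], "gripper": 0}

```text
clock: 12.42
position: [464.7, 298.3, 150.7]
orientation: [[0.896, 0.445, -0.001], [0.445, -0.896, -0.001], [-0.002, 0.0, -1.0]]
wrist_force: [-0.2, -0.6, 0.3]
grip_width: 15.9
gripper_force: 0.0
```

Request:
play_rows:
  series:
    - {"delta_pos": [0, 0, 0], "twist": [0.0156, -0.0312, 0], "gripper": 0}
    - {"delta_pos": [0, 0, 0], "twist": [0.0156, -0.0312, 0], "gripper": 0}
    - {"delta_pos": [0, 0, 0], "twist": [0.0156, -0.0312, 0], "gripper": 0}
    - {"delta_pos": [0, 0, 0], "twist": [0.0156, -0.0312, 0], "gripper": 0}
    - {"delta_pos": [0, 0, 0], "twist": [0.0156, -0.0312, 0], "gripper": 0}

```text
clock: 12.83
position: [464.9, 299.8, 151.5]
orientation: [[0.841, 0.446, 0.307], [0.418, -0.895, 0.156], [0.344, -0.003, -0.939]]
wrist_force: [1.5, -1.0, 0.7]
grip_width: 0.7
gripper_force: 0.0
```

Request:
play_rows:
  series:
    - {"delta_pos": [0, 0, -0.4], "twist": [0, 0, 0], "gripper": 0}
    - {"delta_pos": [0, 0, -0.5], "twist": [0, 0, 0], "gripper": 0}
    - {"delta_pos": [0, 0, -0.4], "twist": [0, 0, 0], "gripper": 0}
    - {"delta_pos": [0, 0, 0], "twist": [0, 0, 0], "gripper": 0}
    - {"delta_pos": [0, 0, 0], "twist": [0, 0, 0], "gripper": 0}

```text
clock: 13.25
position: [465.4, 298.2, 111.9]
orientation: [[0.842, 0.445, 0.305], [0.419, -0.896, 0.151], [0.34, 0.001, -0.94]]
wrist_force: [0.2, -0.5, 0.2]
grip_width: 0.4
gripper_force: 0.0
```

```bash
python3 - <<'E'
from box import *
o=env.get_obs(); P=inbox(o['position'])[0]; print(o['clock'],P,np.array(o['orientation'])[:2,2]@np.c_[e,nn],o['joint_positions'],o['grip_width'])
W=np.eye(4); W[:3,:3]=o['orientation']; W[:3,3]=o['position']; Wi=np.linalg.inv(W)
for n in('scene','wrist'):
    im,B=look(n,98,115); cv2.imwrite(f'pics/c_{n}.png',im)
    w=np.c_[O+B[:,:1]*e+B[:,1:2]*nn,B[:,2]]; T=w@Wi[:3,:3].T+Wi[:3,3]
    k=(abs(T[:,0])<16)&(abs(T[:,1])<25)&(T[:,2]>-60)&(T[:,2]<0); Q=B[k]
    print(n,'fingers box-frame: low z',np.sort(Q[:,2])[:8],'max x',np.sort(Q[:,0])[-6:],'y',Q[:,1].min(),Q[:,1].max(),'tool z max',np.sort(T[k][:,2])[-5:])
E
```

```text
13.25 [-151.2   -0.4  111.9] [ 0.3 -0. ] [ 1.   0.  -0.9  0.5 -0.4  0.6] 0.35481565266182663
scene 137 [-82.3 -12.  106. ] ((-76.08045196533203, -10.994804382324219), (63.71284866333008, 56.646366119384766), 18.78661346435547) [-106.4  -30.8  101.1] [-38.5  24.2 113.3]
scene fingers box-frame: low z [131.2 131.6 133.5 134.5 134.7 134.9 134.9 135.5] max x [-153.8 -152.8 -152.7 -149.7 -149.  -148.3] y -22.34218825478902 16.417304299945197 tool z max [-26.4 -25.7 -25.4 -22.8 -22.5]
wrist 6642 [-73.1  -0.3 103.4] ((-72.08948516845703, -0.32941627502441406), (55.62287521362305, 66.7193374633789), 89.64075469970703) [-105.3  -28.3   98.1] [-38.9  27.6 105.7]
wrist fingers box-frame: low z [136.1 136.3 136.3 136.4 136.4 136.6 136.7 136.8] max x [-149.8 -149.8 -149.8 -149.8 -149.7 -149.7] y -17.01199906182684 15.104505089069837 tool z max [-22.6 -22.6 -22.5 -22.5 -22.3]
```

Request:
play_rows:
  series:
    - {"delta_pos": [0, 0, -0.45], "twist": [0, 0, 0], "gripper": 0}
    - {"delta_pos": [0, 0, -0.45], "twist": [0, 0, 0], "gripper": 0}
    - {"delta_pos": [0, 0, -0.41], "twist": [0, 0, 0], "gripper": 0}
    - {"delta_pos": [0, 0, 0], "twist": [0, 0, 0], "gripper": 0}
    - {"delta_pos": [0, 0, 0], "twist": [0, 0, 0], "gripper": 0}

```text
clock: 13.77
position: [466.3, 298.2, 73.7]
orientation: [[0.842, 0.444, 0.306], [0.418, -0.896, 0.151], [0.341, 0.0, -0.94]]
wrist_force: [0.2, -0.2, 0.3]
grip_width: 0.4
gripper_force: 0.0
```

Request:
play_rows:
  series:
    - {"delta_pos": [0.27, 0.134, 0], "twist": [0, 0, 0], "gripper": 0}
    - {"delta_pos": [0.27, 0.134, 0], "twist": [0, 0, 0], "gripper": 0}
    - {"delta_pos": [0.27, 0.134, 0], "twist": [0, 0, 0], "gripper": 0}
    - {"delta_pos": [0.27, 0.134, 0], "twist": [0, 0, 0], "gripper": 0}
    - {"delta_pos": [0.27, 0.134, 0], "twist": [0, 0, 0], "gripper": 0}

```text
clock: 14.18
position: [507.2, 320.1, 75.2]
orientation: [[0.841, 0.445, 0.307], [0.417, -0.896, 0.154], [0.343, -0.002, -0.939]]
wrist_force: [-3.2, -0.8, 3.5]
grip_width: 0.5
gripper_force: 1.7
```

Request:
play_rows:
  series:
    - {"delta_pos": [0.15, 0.075, 0], "twist": [0, 0, 0], "gripper": 0}
    - {"delta_pos": [0.15, 0.075, 0], "twist": [0, 0, 0], "gripper": 0}
    - {"delta_pos": [0.15, 0.075, 0], "twist": [0, 0, 0], "gripper": 0}
    - {"delta_pos": [0.15, 0.075, 0], "twist": [0, 0, 0], "gripper": 0}
    - {"delta_pos": [0.15, 0.075, 0], "twist": [0, 0, 0], "gripper": 0}

```text
clock: 14.6
position: [529.0, 330.6, 73.9]
orientation: [[0.842, 0.445, 0.306], [0.418, -0.895, 0.153], [0.342, -0.001, -0.94]]
wrist_force: [-3.9, -1.3, 2.1]
grip_width: 0.2
gripper_force: 1.7
```

```bash
python3 - <<'E'
from box import *
o=env.get_obs(); P=inbox(o['position'])[0]; print(o['clock'],P,o['wrist_force'])
ims=[]
for n in('scene','wrist'): im,B=look(n,98,115); ims.append(im)
cv2.imwrite('pics/a6.png',np.hstack([cv2.resize(ims[0][90:250,170:330],(400,400)),cv2.resize(ims[1][0:420,70:490],(400,400))]))
E
```

```text
14.6 [-79.7   0.2  73.9] [-3.9 -1.3  2.1]
scene 67 [-54.7 -16.9 106.2] ((-45.5521240234375, -14.193675994873047), (72.53646087646484, 20.429649353027344), 25.17454719543457) [-79.5 -30.3 102.2] [-14.9   5.8 109. ]
wrist 10210 [-43.4  -0.8 103.4] ((-43.15284729003906, -0.6439037322998047), (55.5069694519043, 65.26109313964844), 89.75357055664062) [-75.7 -28.5 101. ] [-10.5  27.2 105.8]
```

View pics/a6.png

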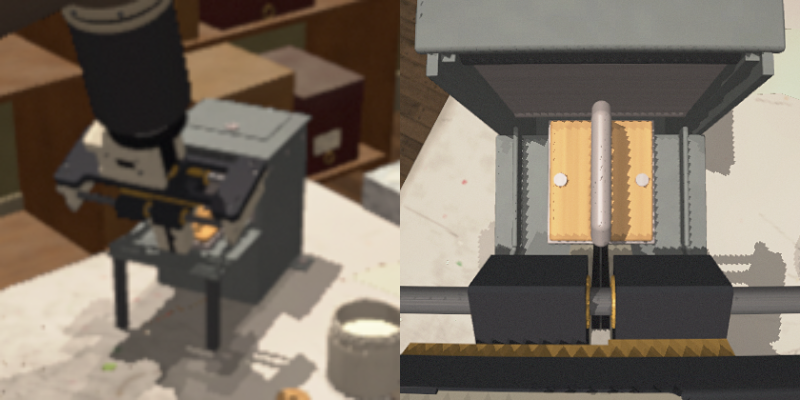

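The wrist half shows the die square between the rails, at box x ≈ -43, with the fingers pushing behind the board. The handle is about to meet the flap. I keep pushing.

Request:
play_rows:
  series:
    - {"delta_pos": [0.15, 0.075, 0], "twist": [0, 0, 0], "gripper": 0}
    - {"delta_pos": [0.15, 0.075, 0], "twist": [0, 0, 0], "gripper": 0}
    - {"delta_pos": [0.15, 0.075, 0], "twist": [0, 0, 0], "gripper": 0}
    - {"delta_pos": [0.15, 0.075, 0], "twist": [0, 0, 0], "gripper": 0}
    - {"delta_pos": [0.15, 0.075, 0], "twist": [0, 0, 0], "gripper": 0}

```text
clock: 15.12
position: [551.6, 341.7, 73.4]
orientation: [[0.842, 0.445, 0.305], [0.418, -0.896, 0.152], [0.341, -0.001, -0.94]]
wrist_force: [-3.2, -2.3, 2.4]
grip_width: 0.1
gripper_force: 2.4
```

Request:
play_rows:
  series:
    - {"delta_pos": [0.15, 0.075, 0], "twist": [0, 0, 0], "gripper": 0}
    - {"delta_pos": [0.15, 0.075, 0], "twist": [0, 0, 0], "gripper": 0}
    - {"delta_pos": [0.1, 0.05, 0], "twist": [0, 0, 0], "gripper": 0}
    - {"delta_pos": [0.05, 0.025, 0], "twist": [0, 0, 0], "gripper": 0}
    - {"delta_pos": [0, 0, 0], "twist": [0, 0, 0], "gripper": 0}

```text
clock: 15.53
position: [565.3, 349.0, 73.7]
orientation: [[0.842, 0.445, 0.306], [0.418, -0.895, 0.153], [0.342, -0.001, -0.94]]
wrist_force: [-1.1, -0.2, 0.3]
grip_width: 0.7
gripper_force: 0.6
```

```bash
python3 - <<'E'
from box import *
o=env.get_obs(); P=inbox(o['position'])[0]; print(o['clock'],P,o['wrist_force'])
ims=[]
for n in('scene','wrist'): im,B=look(n,88,125); ims.append(im)
cv2.imwrite('pics/a7.png',np.hstack([cv2.resize(ims[0][90:250,170:330],(400,400)),cv2.resize(ims[1][0:420,70:490],(400,400))]))
E
```

```text
15.5333 [-39.1   0.4  73.7] [-1.1 -0.2  0.3]
scene 64 [-17.  -18.4 106.4] ((-7.234840393066406, -16.841066360473633), (63.75190734863281, 26.3648681640625), 24.699325561523438) [-41.7 -31.3  99.9] [ 18.6   3.6 116.9]
wrist 5782 [-18.3  -0.7 103.5] ((-47.65367889404297, -0.6141071319580078), (100.0697021484375, 55.2771110534668), 0.20182020962238312) [-97.7 -28.2  88.3] [  2.4  27.1 106.3]
```

Request:
play_rows:
  series:
    - {"delta_pos": [0.1, 0.05, 0], "twist": [0, 0, 0], "gripper": 0}
    - {"delta_pos": [0.1, 0.05, 0], "twist": [0, 0, 0], "gripper": 0}
    - {"delta_pos": [0.1, 0.05, 0], "twist": [0, 0, 0], "gripper": 0}
    - {"delta_pos": [0, 0, 0], "twist": [0, 0, 0], "gripper": 0}
    - {"delta_pos": [0, 0, 0], "twist": [0, 0, 0], "gripper": 0}

```text
clock: 16.05
position: [574.0, 353.3, 73.5]
orientation: [[0.842, 0.445, 0.306], [0.418, -0.895, 0.153], [0.342, -0.001, -0.94]]
wrist_force: [0.5, -0.7, 0.3]
grip_width: 0.2
gripper_force: 0.0
```

```bash
python3 - <<'E'
from box import *
o=env.get_obs(); P=inbox(o['position'])[0]; print(o['clock'],P,o['wrist_force'])
ims=[]
for n in('scene','wrist'): im,B=look(n,88,125); ims.append(im)
cv2.imwrite('pics/a8.png',np.hstack([cv2.resize(ims[0][90:250,170:330],(400,400)),cv2.resize(ims[1][0:420,70:490],(400,400))]))
E
```

```text
16.05 [-29.4   0.4  73.5] [ 0.5 -0.7  0.3]
wrist 24 [-83.8  -0.2  89.6] ((-46.56119155883789, 8.399320602416992), (86.26158142089844, 10.377022743225098), 12.551036834716797) [-88.2  -5.3  88.1] [-5.6 22.8 93.7]
```

View pics/a8.png

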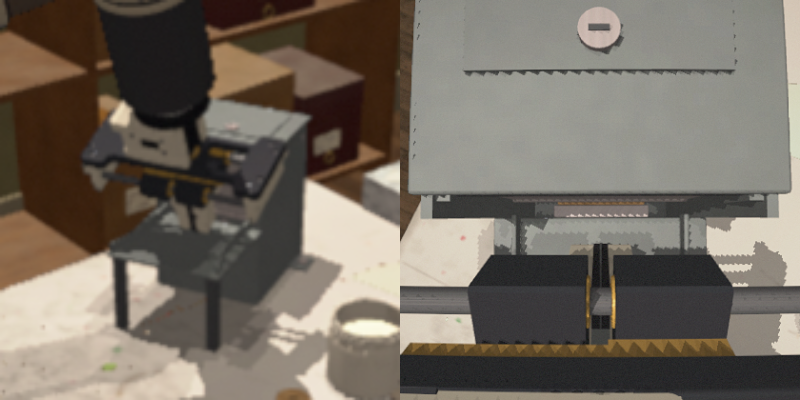

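The die has left the ledge: no board shows, and the contact force is gone. There is a light strip at the opening (600,210). I back off to check the flap and the inside.

Request:
play_rows:
  series:
    - {"delta_pos": [-0.4, -0.2, 0], "twist": [0, 0, 0], "gripper": 0}
    - {"delta_pos": [-0.7, -0.35, 0], "twist": [0, 0, 0], "gripper": 0}
    - {"delta_pos": [-0.8, -0.4, 0], "twist": [0, 0, 0], "gripper": 0}
    - {"delta_pos": [-0.8, -0.4, 0], "twist": [0, 0, 0], "gripper": 0}
    - {"delta_pos": [-0.8, -0.4, 0], "twist": [0, 0, 0], "gripper": 0}

```text
clock: 16.57
position: [467.4, 299.9, 73.2]
orientation: [[0.842, 0.445, 0.305], [0.418, -0.895, 0.153], [0.341, -0.001, -0.94]]
wrist_force: [-1.0, -0.1, 0.8]
grip_width: 0.5
gripper_force: 0.0
```

Request:
play_rows:
  series:
    - {"delta_pos": [-0.5, -0.25, 0.3], "twist": [0, 0, 0], "gripper": 0}
    - {"delta_pos": [0, 0, 0.5], "twist": [0, 0, 0], "gripper": 0}
    - {"delta_pos": [0, 0, 0], "twist": [0, 0, 0], "gripper": 0}
    - {"delta_pos": [0, 0, 0], "twist": [0, 0, 0], "gripper": 0}
    - {"delta_pos": [0, 0, 0], "twist": [0, 0, 0], "gripper": 0}

```text
clock: 16.98
position: [453.9, 293.6, 97.6]
orientation: [[0.841, 0.446, 0.306], [0.418, -0.895, 0.154], [0.343, -0.001, -0.94]]
wrist_force: [0.8, -0.7, -0.2]
grip_width: 0.4
gripper_force: 0.0
```

```bash
python3 - <<'E'
from box import *
o=env.get_obs(); P=inbox(o['position'])[0]; print(o['clock'],P,o['wrist_force'])
ims=[]
for n in('scene','wrist'):
    im,B=look(n,50,140); ims.append(im)
    Q=B[(abs(B[:,1])<35)&(B[:,2]>95)&(B[:,2]<155)&(B[:,0]>-30)&(B[:,0]<90)]
    print(n,len(Q))
    for z in range(95,155,12):
        q=Q[(Q[:,2]>=z)&(Q[:,2]<z+12)]
        if len(q): print(z,len(q),q[:,0].mean(),q[:,0].std())
cv2.imwrite('pics/a9.png',np.hstack([cv2.resize(ims[0][90:250,170:330],(400,400)),cv2.resize(ims[1][0:420,70:490],(400,400))]))
X=0
E
```

```text
16.9833 [-163.5    0.6   97.6] [ 0.8 -0.7 -0.2]
scene 175
95 26 -1.8926935233562863 2.048894930834698
107 22 -1.0610986715039508 2.34311383778699
119 21 -1.4502854897604784 2.7108063907092417
131 35 -0.6889114184909866 2.402534596111398
143 71 -1.071728393856277 2.192183753158845
wrist 92 [-2.   0.2 71.3] ((-1.7072606086730957, -0.4387550354003906), (53.7904167175293, 3.593055009841919), 88.71825408935547) [ -3.4 -27.3  69.3] [ 0.2 26.5 72.6]
wrist 216
95 216 -4.956089250313116 0.5212746409372848
```

View pics/a9.png

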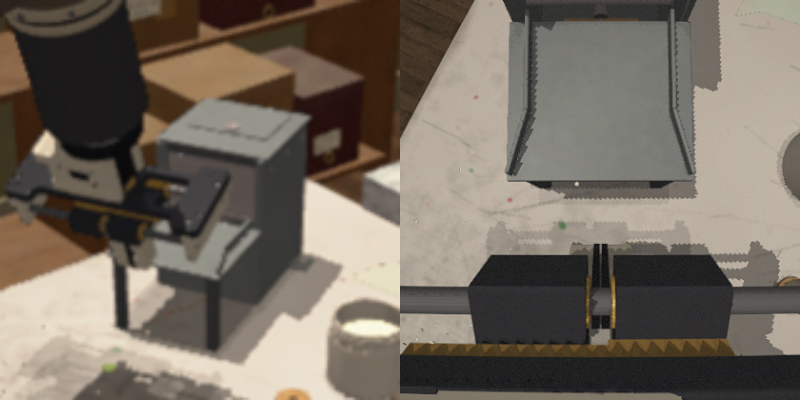

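The ledge is empty. The flap plane reads upright (x ≈ -1 mm at every height). The strip in the gap below it is the die standing on end inside, its top edge at z ≈ 71 mm. I'll let it settle and recheck once.

Request:
play_rows:
  series:
    - {"delta_pos": [0, 0, 0.5], "twist": [0, 0, 0], "gripper": 0}
    - {"delta_pos": [0, 0, 0], "twist": [0, 0, 0], "gripper": 0}
    - {"delta_pos": [0, 0, 0], "twist": [0, 0, 0], "gripper": 0}
    - {"delta_pos": [0, 0, 0], "twist": [0, 0, 0], "gripper": 0}
    - {"delta_pos": [0, 0, 0], "twist": [0, 0, 0], "gripper": 0}

```text
clock: 17.5
position: [453.7, 292.5, 111.7]
orientation: [[0.842, 0.445, 0.305], [0.418, -0.896, 0.152], [0.341, -0.0, -0.94]]
wrist_force: [-0.3, 0.7, 0.5]
grip_width: 0.5
gripper_force: 0.0
```

Request:
play_rows:
  series:
    - {"delta_pos": [0, 0, 0], "twist": [0, 0, 0], "gripper": 0}
    - {"delta_pos": [0, 0, 0], "twist": [0, 0, 0], "gripper": 0}
    - {"delta_pos": [0, 0, 0], "twist": [0, 0, 0], "gripper": 0}
    - {"delta_pos": [0, 0, 0], "twist": [0, 0, 0], "gripper": 0}
    - {"delta_pos": [0, 0, 0], "twist": [0, 0, 0], "gripper": 0}

```text
clock: 17.92
position: [453.8, 293.0, 112.5]
orientation: [[0.842, 0.445, 0.306], [0.418, -0.895, 0.153], [0.342, -0.001, -0.94]]
wrist_force: [-0.6, -0.0, 0.8]
grip_width: 0.5
gripper_force: 0.0
```

```bash
python3 - <<'E'
from box import *
for n in('scene','wrist'):
    im,B=look(n,40,140)
    Q=B[(abs(B[:,1])<35)&(B[:,2]>95)&(B[:,2]<155)&(B[:,0]>-30)&(B[:,0]<90)]
    print(n,[Q[(Q[:,2]>=z)&(Q[:,2]<z+12),0].mean() for z in range(95,155,12) if ((Q[:,2]>=z)&(Q[:,2]<z+12)).any()])
from rig import finish_job
print(finish_job())
E
```

```text
scene [np.float64(-2.91869113509702), np.float64(-2.0326786127546836), np.float64(-0.9786421861192686), np.float64(-1.3826785879195644), np.float64(0.12776507383283273)]
wrist 184 [-2.2  0.2 71.2] ((-2.305244207382202, -0.3581066131591797), (3.3676114082336426, 54.41341781616211), 0.29494723677635193) [ -4.1 -27.6  69.8] [-0.6 26.9 73. ]
wrist [np.float64(-4.092270428536468), np.float64(-3.871944191920185)]
the job is handed in; nothing more can be done
None
```

I handed the job in at about 18 s: by my camera checks the die is at rest inside the drop box with the flap shut and nothing near it was touched, but no verdict came back; the first grasp missed because the real fingertips sit about 39 mm behind where the stated tool frame puts them, so I measured that in the images and corrected for it.

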